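# Load the slant-front incubator with Petri dishes

### The arm

A 7-joint arm with a two-finger parallel gripper is mounted at the origin on the work surface. World frame = base frame: x ahead of the robot, y to its left, z up, the work surface at z = 0. Lengths are in m, angles in rad, forces in N, time in s.
With the tool pointing down it reaches from about 0.4 to 0.9 m from the base axis. Payload 5.6 kg.
Tool frame: the origin (TCP) lies midway between the tips of the shut fingers; the grasp point (between the pads) lies 19 mm behind it; z points along the fingers, y is the line along which they close (so a half turn about z gives the same grasp; the last joint's range is limited). The gripper opens to 92 mm and grips with 3 to 60 N. Pads are 20 mm wide; open, the fingers measure 128 mm over their backs; the gripper's body (75 mm by 189 mm) begins 69 mm behind the grasp point.
Start: joints at [-1.302, 0.468, -0.012, 1.603, 0.006, 1.071, -0.056], TCP at [0.199, 0.619, 0.215] pointing down, gripper open.
Joint ranges: [-2.53, 2.53], [-0.31, 2.02], [-1.57, 1.55], [0.28, 2.44], [-1.29, 4.43], [0.15, 1.84], [-2.92, 2.92]. Speed limits (rad/s): [2.57, 2.57, 3.14, 3.14, 3.14, 3.14, 3.14].

### API

Orientations are given as a 3x3 rotation matrix whose columns are the frame's x, y, z axes.
In Python, from station import env, effector, solver, viewer, workorder, search_frame, tip_of gives the robot as it stands. Calls block until the motion is done:
- env.reach(position, orientation): joint-space move of the TCP to a pose.
- env.movel(position, frame=None, rate=0.15): straight line of the TCP; frame=None keeps the orientation; rate is the mean speed in m/s.
- env.goto_joints(angles): joint-space move.
- effector.release() and effector.grasp(squeeze=None): open the fingers fully, or close them until they stop; squeeze is the grip in N (None keeps the last).
- env.pause(seconds).
- solver.inverse_kinematics(position, orientation): joint angles nearest the present ones, or None.
- env.sense(): the state.
- viewer.read_camera(name): name is "side" or "top" or "wrist"; returns (picture, depth): 480x640x3 uint8, red, green, blue; 480x640 float32, m along the optical axis (not along the pixel's ray), 0 where there is no reading.
- viewer.camera_info(name): a dict with "intrinsics" (3x3 intrinsics, pixels), "eye" and "rotation" of the camera in the world; the wrist camera has in their place "T_tool_cam" (4x4, takes a point from camera to tool coordinates, whose origin is the TCP and whose axes are the flange's). Camera axes: x right, y up, looking along -z (the intrinsics and any distortion apply to the point x, -y, -z); pixel columns grow to the right and rows downward; lengths in m; the calibration is good to about 2 mm. A picture is of the moment at which its call begins: read the wrist's pose just before it. camera_info takes no time and is no camera call.
A pose or a line that the arm cannot do raises env.PlanningError and nothing moves.
- workorder.finish_job(): hands the job in; it is judged then, once.
Trained networks look in the newest picture that a camera, given by its name, has taken for a name from the list of things; names that differ only in an ending like _2 or _b are one class to them, and where a whole thing is asked for, a point or a joint stands for the part that bears it (a point fixed in the world has none). Each returns a list of dicts, best first, with "score" (0 to 1); they miss things now and then, are a little off and sometimes report something else, mostly with a low value. They report only what shows in the picture. A call takes as long as a camera call. They do not tell look-alikes from the thing itself.
- search_frame(camera, name): "at" ([x, y, z] in m, in world coordinates, good to about 4 mm: the middle of the surface that is visible of it).
- tip_of(camera, name): "at" ([x, y, z] in m, in world coordinates, good to about 4 mm: a listed point, or the origin of a listed thing).
The state is a dict: "t": time; "joint_positions": joint angles; "joint_velocities": joint speeds; "tau": joint torques, N m; "ee_pos": TCP position; "tcp_rot": TCP orientation; "wrist_force": force on the tool from outside, world axes, zero at the start; "moment": the same for the moment, N m; "gripper_width": finger opening in m; "grasp_force": force on a finger pad.
Only numpy, scipy, OpenCV 4.12 (cv2) and the standard library are available. Lean on these libraries where they do the work, as an engineer would, in place of code of your own. Each camera call takes 0.05 s, during which the arm holds its last target. There are 200 camera calls.

### The job

Pull the incubator's front hatch all the way down, and add every Petri dish that lies on the bench to the pile in the dish carrier inside; you cannot know how high that pile is, so lower each dish until you feel it rest on the pile before letting go, never dropping it. Then set the steel weight on top of the pile in the same careful way, push the hatch fully shut again and press the start button all the way down. Leave the tube rack, bottle and beaker around the dishes where they are.

Things in the scene. Friction and masses are not known exactly. Their poses are not given: they have to be found in the camera images.
- incubator: white bench-top incubator, fixed, 260 wide, 244 deep, 200 mm high. Origin: bench level under the middle of the hinge line; x from front to back, y along the hinge, z up. Slanting front opening from the hinge (x 0, z 70) to the roof's front edge (x 145, z 200); roof on to x 230. Fixed sill below the hinge; side walls inside at y +-122. Hatch down, the carrier is open from straight above
- carrier (a point): centre of the dish carrier on the chamber floor, at x 92, y 0, z 12 mm of the incubator's frame, axes alike. Older dishes, also 60 mm across, stand fixed in it: their top is 10 to 30 mm above this point, how high is not known. New dishes go on top, down between four upright 6 mm pins (point carrier_pins)
- carrier_pins (a point): on the carrier's axis, level with the tops of its four pins, 96 mm above point carrier. The pins stand at +-26.9 mm in the incubator's x and y from the axis, leaving a 60 mm dish 5 mm play all round; grip a dish so that the fingers lie along the incubator's y (or x) from its centre and pass between the pins
- hatch (a joint): hinge of the hatch, rad: 0 = shut, grows as it comes down, 2.411 = fully down (level, its stop). Stays where it is left (stiff hinge, 0.5 N m; hatch 0.35 kg). May start ajar by up to 0.3
- hatch_hinge (a point): middle of the hatch's hinge line (fixed), axis = the incubator's y
- hatch_bar (a point): middle of the hatch's pull bar: steel, round, 12 mm thick, 100 mm long, parallel to the hinge, 240 mm from it, in the hatch's plane 45 mm beyond its free edge on a rod at each end. Shut, the hatch leans back 48 degrees and the bar is 30 mm above the roof; fully down it is level, 70 mm above the bench. It can be pinched from straight above throughout and turns between the fingers
- start (a joint): travel of the start button, m: 0 = up, 0.006 = fully down; springy, 5 N fully down
- start_top (a point): centre of the top of the start button: a round grey button 30 mm across on the incubator's roof, pressed straight down
- weight: steel stack weight about 0.24 kg: a disc 60 mm across and 8 mm high with an upright knob 22 mm thick in its middle, 31 mm high in all; origin at the centre of its underside, z up. Lifted by the knob
- tube_rack: red rack with tubes, 60 x 130 x 70 mm, a bystander; origin at the centre of its underside
- reagent: closed bottle 64 mm across, 140 mm high, a bystander; origin at the centre of its underside
- beaker: open beaker 72 mm across, 60 mm high, a bystander; origin at the centre of its underside
- dish1: closed round clear Petri dish with pale agar, a disc 60 mm across and 14 mm high, 30 g, lying lid up on the bench; origin at the centre of its underside, z up. May be absent (None): two to four of the four are there. Grip it across its diameter
- dish2: closed round clear Petri dish with pale agar, a disc 60 mm across and 14 mm high, 30 g, lying lid up on the bench; origin at the centre of its underside, z up. May be absent (None): two to four of the four are there. Grip it across its diameter
- dish3: closed round clear Petri dish with pale agar, a disc 60 mm across and 14 mm high, 30 g, lying lid up on the bench; origin at the centre of its underside, z up. May be absent (None): two to four of the four are there. Grip it across its diameter
- dish4: closed round clear Petri dish with pale agar, a disc 60 mm across and 14 mm high, 30 g, lying lid up on the bench; origin at the centre of its underside, z up. May be absent (None): two to four of the four are there. Grip it across its diameter
Not all that is in view belongs to the job. Leave any pink or purple look-alike of the dish2 alone.

How it is judged:
By the outcome, as a careful person would: the job done as asked, in the order asked, and still so for the second after the job is handed in, with the robot touching nothing.
Of dish1, dish2, dish3, dish4 only 2 to 4 are there at a start; the rules pass over those that are not, and their reading is None.
At some moment in a run one of dish1, dish2, dish3, dish4, weight may be knocked a few centimetres aside while the robot is not near it.
It also fails if it takes over 210 s, if anything falls off the work surface, if the arm or the gripper's body presses on something with over 40 N, if the wrist force passes 120 N, or if a joint passes its speed limit or range.

## Working session

There is one attempt and no reset: what is moved stays moved. The work goes in short steps, each a Python script; the robot and the scene stay as the last script left them, time stands still between calls to the robot, and variables do not carry over. Pictures are saved under pics/ and viewed, at most 14 in all, crops included, and the job is handed in when it is done.

```bash
ls; mkdir -p pics; cat > h.py <<'E'
import numpy as np, cv2
from station import env, effector, solver, viewer, workorder, search_frame, tip_of
def shot(cam,name=None):
    p,d=viewer.read_camera(cam)
    if name: cv2.imwrite(f'pics/{name}.png',p[:,:,::-1])
    return p,d
E
python3 - <<'E'
from h import *
for c in ('top','side'):
    p,d=shot(c,c+'0'); np.save(f'{c}0.npy',d)
    print(c,viewer.camera_info(c))
    for n in ['incubator','carrier','carrier_pins','hatch_hinge','hatch_bar','start_top','weight','tube_rack','reagent','beaker','dish1']:
        print(n,[(np.round(r['at'],3).tolist(),round(r['score'],2)) for r in tip_of(c,n)])
s=env.sense();print(s['t'],s['wrist_force'],s['tcp_rot'],s['gripper_width'])
E
```

```text
pics
top {'intrinsics': array([[443.44934716,   0.        , 323.90470735],
       [  0.        , 443.44934716, 242.9351283 ],
       [  0.        ,   0.        ,   1.        ]]), 'eye': array([ 0.30467118, -0.03799031,  1.32726795]), 'rotation': array([[ 2.13027576e-02,  9.84938757e-01, -1.71586237e-01],
       [-9.99763683e-01,  2.17302170e-02,  6.13158101e-04],
       [ 4.33252933e-03,  1.71532626e-01,  9.85168913e-01]])}
incubator [([0.53, 0.183, -0.004], 0.7), ([0.526, 0.278, 0.11], 0.26)]
carrier []
carrier_pins [([0.529, 0.282, 0.109], 0.76)]
hatch_hinge [([0.53, 0.185, 0.074], 0.87), ([0.55, -0.349, 0.0], 0.37)]
hatch_bar [([0.522, 0.332, 0.26], 0.57)]
start_top [([0.437, 0.369, 0.222], 0.7)]
weight [([0.55, -0.353, -0.001], 0.83), ([0.52, 0.33, 0.262], 0.28)]
tube_rack [([0.686, -0.38, -0.0], 0.6)]
reagent [([0.762, -0.112, -0.001], 0.94)]
beaker [([0.501, -0.471, -0.002], 0.65), ([0.532, 0.188, 0.072], 0.17)]
dish1 [([0.242, -0.411, 0.0], 0.83), ([0.309, -0.239, 0.003], 0.74), ([0.532, -0.227, -0.005], 0.7), ([0.408, -0.238, 0.004], 0.69), ([0.411, -0.349, 0.004], 0.64), ([0
[... 676 characters left out ...]
], 0.35)]
hatch_bar [([0.525, 0.332, 0.263], 0.8)]
start_top [([0.438, 0.371, 0.221], 0.43)]
weight [([0.551, -0.349, 0.001], 0.92), ([0.502, -0.466, 0.002], 0.72)]
tube_rack [([0.687, -0.378, -0.004], 0.72)]
reagent [([0.76, -0.112, 0.0], 0.84)]
beaker [([0.502, -0.468, 0.002], 0.82)]
dish1 [([0.415, -0.354, -0.001], 0.97), ([0.528, -0.23, 0.003], 0.8), ([0.24, -0.41, 0.003], 0.78), ([0.408, -0.237, -0.004], 0.73), ([0.308, -0.234, -0.001], 0.65), ([0.296, -0.337, -0.002], 0.61)]
1.2 [ 0.13424622 -0.8997747   0.47601005] [[-9.51770377e-01  3.06811258e-01  4.65467851e-05]
 [ 3.06811257e-01  9.51770378e-01 -2.46590240e-05]
 [-5.18675174e-05 -9.18865091e-06 -9.99999999e-01]] 0.0918059240318835
```

View pics/top0.png

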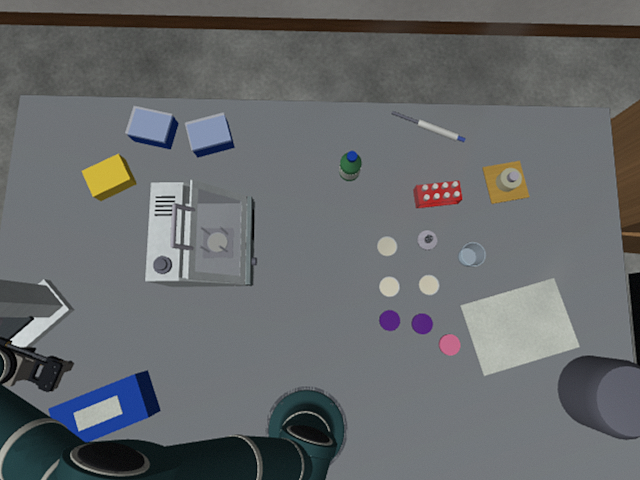

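View pics/side0.png

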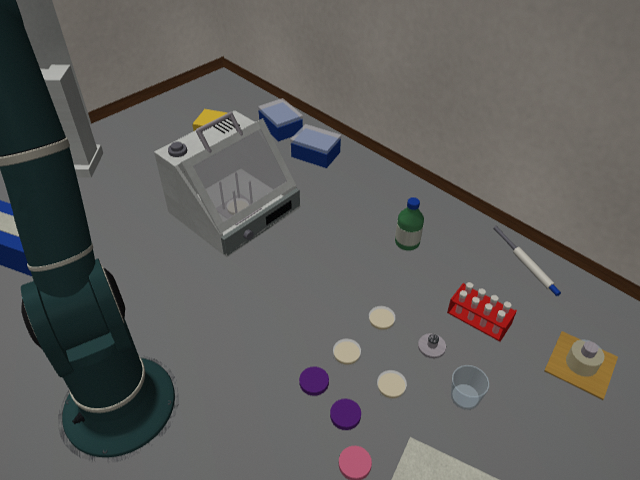

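The top view shows three pale dishes at (387,246), (389,286) and (429,285). The look-alikes are purple at (389,320) and (422,324) and pink at (450,345). The weight is the grey disc with a knob at (427,239); it could be confused with the object on the orange board at (510,178) or the beaker at (472,254). The hatch bar is at (178,226) and the start button at (162,265). I choose the three pale dishes and the (427,239) weight. Next I'll check them in a crop and fit the incubator's yaw.

```bash
cat >> h.py <<'E'
def cloud(cam,d,uv=None):
    """world points of all pixels, 480x640x3"""
    i=viewer.camera_info(cam);K=i['intrinsics']
    v,u=np.mgrid[:480,:640]
    P=np.stack([(u-K[0,2])/K[0,0]*d,-(v-K[1,2])/K[1,1]*d,-d],-1)
    if 'eye' in i: return P@i['rotation'].T+i['eye']
    s=env.sense();T=i['T_tool_cam']
    return (P@T[:3,:3].T+T[:3,3])@s['tcp_rot'].T+s['ee_pos']
E
python3 - <<'E'
from h import *
p=cv2.imread('pics/top0.png'); c=p[150:360,360:540]
cv2.imwrite('pics/crop1.png',cv2.resize(c,None,fx=2.8,fy=2.8,interpolation=cv2.INTER_CUBIC))
d=np.load('top0.npy'); W=cloud('top',d)
def m(zl,zh,x,y): 
    return (W[...,2]>zl)&(W[...,2]<zh)&(W[...,0]>x[0])&(W[...,0]<x[1])&(W[...,1]>y[0])&(W[...,1]<y[1])
for nm,a in dict(roof=(.19,.206,(.35,.7),(.3,.5)),bar=(.25,.29,(.4,.65),(.3,.4)),btn=(.21,.235,(.4,.47),(.33,.41)),all=(.03,.3,(.3,.8),(.1,.5))).items():
    q=W[m(*a)]; print(nm,len(q),q.mean(0).round(4),cv2.minAreaRect(q[:,:2].astype(np.float32)*1000),np.percentile(q[:,2],[5,50,95]).round(3))
hsv=cv2.cvtColor(p,cv2.COLOR_BGR2HSV)
for (u,v) in [(387,246),(389,286),(429,285),(427,239)]: 
    print(W[v-2:v+3,u-2:u+3].reshape(-1,3).mean(0).round(4),hsv[v,u],p[v,u])
E
```

```text
roof 2838 [0.5291 0.3767 0.2002] ((526.2647705078125, 370.4894714355469), (260.279296875, 100.15577697753906), 1.2959320545196533) [0.196 0.2   0.204]
bar 278 [0.5247 0.3286 0.2654] ((526.5135498046875, 326.9065856933594), (111.59481048583984, 22.519315719604492), 3.8166768550872803) [0.254 0.267 0.271]
btn 228 [0.4356 0.3693 0.2174] ((436.0084228515625, 370.9872131347656), (41.64059066772461, 43.040069580078125), 4.980897903442383) [0.211 0.217 0.225]
all 10140 [0.5212 0.2917 0.1672] ((528.7166748046875, 291.399658203125), (260.6253662109375, 257.7548522949219), 1.9086576700210571) [0.062 0.191 0.227]
[ 0.5282 -0.2285  0.0143] [ 25  26 178] [160 175 178]
[ 0.4084 -0.2341  0.0139] [ 24  26 194] [174 190 194]
[ 0.4139 -0.3527  0.0135] [ 25  31 190] [167 186 190]
[ 0.5493 -0.3454  0.0299] [116  21  97] [97 90 89]
```

View pics/crop1.png

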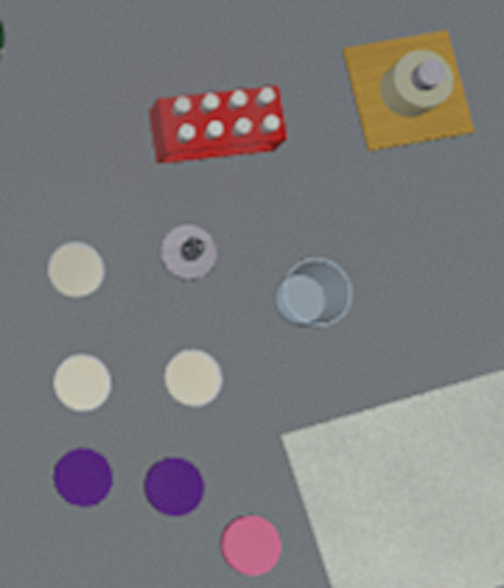

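The crop confirms the choice: three cream dishes and the knobbed disc, with the purple and pink ones clearly different. Next step is opening the hatch.

```bash
cat >> h.py <<'E'
YAW=np.radians(1.8); O=np.array([.530,.1855,0])
ex=np.array([-np.sin(YAW),np.cos(YAW),0]); ey=np.array([-np.cos(YAW),-np.sin(YAW),0]); Z=np.array([0,0,1.])
def rot(y): y=np.asarray(y,float); return np.column_stack([np.cross(y,-Z),y,-Z])
def inc(x,y,z): return O+x*ex+y*ey+z*Z
A0=np.arctan2(130,145)
def bar(q,r=.240): a=A0+q; return inc(r*np.cos(a),0,.07+r*np.sin(a))
def F(): return np.array(env.sense()['wrist_force'])
def st(l=''):
    s=env.sense(); print(l,'t%.1f'%s['t'],np.round(s['ee_pos'],4),'F',np.round(s['wrist_force'],1),'w %.4f'%s['gripper_width'],'g %.1f'%s['grasp_force'])
G=np.array([0,0,.012])  # TCP below the bar centre while pinching
E
python3 - <<'E'
from h import *
R=rot(ex); b=bar(.187); print(b)
env.movel([.25,.56,.36]); st('up')
env.reach(b+[0,0,.1],R); st('above')
env.movel(b-G); st('at')
effector.grasp(20); st('grip')
for i,q in enumerate(np.linspace(.187,2.42,18)[1:]):
    env.movel(bar(q)-G,rate=.2)
    if i%3==1 or i>14: st('%.2f'%q)
E
```

```text
[0.52542043 0.33122428 0.26063961]
up t2.5 [0.2494 0.5599 0.3589] F [-0.1  1.5 -0.1] w 0.0922 g 0.0
above t3.8 [0.5244 0.3327 0.3604] F [ 0.4  0.7 -0.3] w 0.0919 g 0.0
at t4.7 [0.5258 0.3318 0.2496] F [ 0.1  0.8 -0. ] w 0.0921 g 0.0
grip t5.9 [0.5254 0.3309 0.2485] F [-0.  -0.8 -1.1] w 0.0111 g 20.0
0.45 t6.5 [0.5272 0.2768 0.2803] F [-0.9 -0.3  1.2] w 0.0116 g 20.0
0.84 t7.4 [0.5302 0.1838 0.2983] F [-2.7 -1.3  7.2] w 0.0115 g 20.0
1.24 t8.3 [0.5331 0.0928 0.2788] F [-0.1 -3.2  0.9] w 0.0111 g 20.0
1.63 t9.3 [0.5355 0.0159 0.2263] F [ 3.6  1.2 -4.3] w 0.0113 g 20.0
2.03 t10.2 [ 0.5373 -0.0355  0.1476] F [ 3.1  2.7 -4.9] w 0.0109 g 20.0
2.29 t10.8 [ 0.538  -0.0508  0.0866] F [ 2.6  4.7 -3.5] w 0.0111 g 20.0
2.42 t11.1 [ 0.5376 -0.0522  0.0554] F [ 2.   5.8 -3.8] w 0.0110 g 20.0
```

```bash
python3 - <<'E'
from h import *
s=env.sense()['ee_pos']
env.movel(bar(2.411)-G-[0,0,.006],rate=.05); st('press')
effector.release(); st('rel')
env.movel(bar(2.411)+[0,0,.12],rate=.3)
# view over carrier from above
for y in (ey,-ey):
    c=inc(.092,0,.42); q=solver.inverse_kinematics(c,rot(y)); print(None if q is None else np.round(q,2))
env.reach(inc(.06,0,.40),rot(ey)); st('over')
p,d=shot('wrist','w1'); np.save('w1.npy',d); W=cloud('wrist',d); np.save('w1W.npy',W)
for n in ['carrier','carrier_pins','hatch_hinge']: print(n,[(np.round(r['at'],3).tolist(),round(r['score'],2)) for r in tip_of('wrist',n)])
p,d=shot('top','top1')
for n in ['carrier','carrier_pins','hatch_hinge','hatch_bar','weight','dish1']: print(n,[(np.round(r['at'],3).tolist(),round(r['score'],2)) for r in tip_of('top',n)])
p,d=shot('side','side1')
for n in ['carrier','carrier_pins','hatch_hinge','hatch_bar']: print(n,[(np.round(r['at'],3).tolist(),round(r['score'],2)) for r in tip_of('side',n)])
E
```

```text
press t11.4 [ 0.538  -0.0522  0.0532] F [-2.1  5.4  8.5] w 0.0116 g 20.0
rel t12.6 [ 0.5375 -0.065   0.0525] F [ -0.7 -22.2   1. ] w 0.0915 g 11.2
[-0.56  0.24  0.02  1.46 -0.    1.44  2.64]
[-0.85  0.24  0.39  1.48 -0.09  1.44 -0.43]
over t14.6 [0.5283 0.2441 0.3985] F [ 0.5 -0.3 -0.2] w 0.0920 g 0.0
carrier []
carrier_pins [([0.53, 0.276, 0.107], 0.95)]
hatch_hinge [([0.524, 0.186, 0.071], 0.81)]
carrier [([0.532, 0.278, 0.01], 0.56)]
carrier_pins [([0.528, 0.277, 0.109], 0.6)]
hatch_hinge [([0.536, 0.188, 0.073], 0.67)]
hatch_bar [([0.535, -0.047, 0.11], 0.56)]
weight [([0.55, -0.354, 0.001], 0.66), ([0.531, -0.228, -0.001], 0.54)]
dish1 [([0.533, -0.226, -0.001], 0.7), ([0.417, -0.203, -0.002], 0.66), ([0.411, -0.349, -0.001], 0.64), ([0.309, -0.238, 0.0], 0.56), ([0.299, -0.332, 0.003], 0.54), ([0.531, 0.186, 0.075], 0.22)]
carrier [([0.527, 0.281, 0.012], 0.98), ([0.416, -0.355, -0.001], 0.39)]
carrier_pins [([0.527, 0.281, 0.107], 0.66), ([0.552, -0.348, -0.001], 0.27)]
hatch_hinge [([0.53, 0.186, 0.067], 0.74)]
hatch_bar [([0.538, -0.049, 0.115], 0.69)]
```

View pics/w1.png

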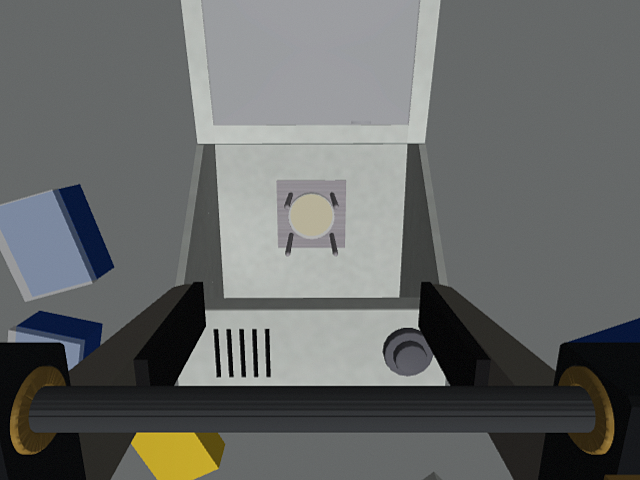

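The wrist view shows the older pile at (312,216) between its four pins. The hatch, at the top of the image, was dragged part-way up: the bar is at z≈0.113 because a finger caught the hatch edge on release. I'll push the bar down from above with the fingers shut, then fetch the first dish. One dish has been knocked to about (0.417,-0.203).

```bash
python3 - <<'E'
from h import *
W=np.load('w1W.npy'); p=cv2.imread('pics/w1.png').astype(int)
q=W[208:226,304:322].reshape(-1,3); print('pile top',np.median(q,0).round(4))
m=(p[...,2]-p[...,0]>22)&(abs(W[...,0]-.527)<.05)&(abs(W[...,1]-.278)<.05)&(W[...,2]<.09); q=W[m]; print(len(q),((q.min(0)+q.max(0))/2).round(4),q.mean(0).round(4),(q.max(0)-q.min(0)).round(3))
effector.grasp(20)
b=bar(2.411)
env.reach(b+[0,0,.14],rot(ey)); st()
for z in (.05,.03,.02,.012,.006,.002):
    env.movel(b+[0,0,z],rate=.1); st('z%.3f'%z)
    if env.sense()['wrist_force'][2]>18: break
env.movel(b+[0,0,.12],rate=.3); effector.release()
env.reach([.47,-.29,.36],rot(ey)); st()
shot('top','top2')
print([(np.round(r['at'],3).tolist(),round(r['score'],2)) for r in tip_of('top','hatch_bar')])
p,d=shot('wrist','w2'); W=cloud('wrist',d); np.save('w2W.npy',W)
for n in ['weight','dish1','beaker','tube_rack']: print(n,[(np.round(r['at'],3).tolist(),round(r['score'],2)) for r in tip_of('wrist',n)])
E
```

```text
pile top [0.5254 0.2798 0.0269]
1321 [0.5273 0.2782 0.027 ] [0.5274 0.2776 0.0269] [0.052 0.053 0.007]
 t18.1 [ 0.538  -0.0536  0.2104] F [ 0.5  1.5 -1.2] w 0.0003 g 0.0
z0.050 t19.1 [ 0.5381 -0.0543  0.1205] F [ 0.9  0.2 -0.1] w 0.0001 g 0.0
z0.030 t19.5 [ 0.5371 -0.0543  0.0995] F [-0.   0.3 -0.1] w 0.0007 g 0.0
z0.020 t19.7 [ 0.5372 -0.0543  0.0896] F [-0.5  0.3  0.5] w 0.0006 g 0.0
z0.012 t20.0 [ 0.5372 -0.0544  0.0815] F [ 0.1 -0.3  0.5] w 0.0001 g 0.0
z0.006 t20.2 [ 0.5383 -0.0543  0.0762] F [ 0.8 -0.1  3.4] w 0.0006 g 1.5
z0.002 t20.5 [ 0.5385 -0.0543  0.0755] F [-8.5 -2.3 32.7] w 0.0003 g 16.6
 t26.6 [ 0.47   -0.2899  0.3599] F [ 0.5  0.8 -0.8] w 0.0918 g 0.0
[([0.534, -0.051, 0.067], 0.93)]
weight [([0.549, -0.35, 0.002], 0.69)]
dish1 [([0.305, -0.233, 0.002], 0.93), ([0.3, -0.329, -0.0], 0.87), ([0.422, -0.2, -0.003], 0.84), ([0.53, -0.226, -0.002], 0.81), ([0.238, -0.405, -0.003], 0.8)]
beaker [([0.501, -0.474, 0.008], 0.8), ([0.531, -0.228, -0.003], 0.32)]
tube_rack [([0.69, -0.378, -0.001], 0.88), ([0.527, -0.226, -0.003], 0.6)]
```

View pics/w2.png

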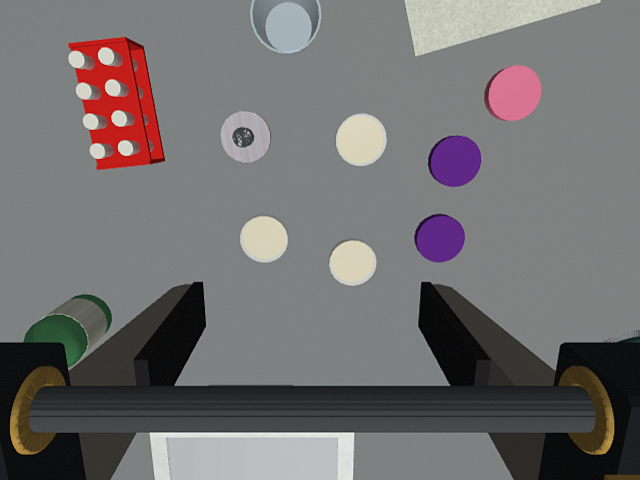

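View pics/top2.png

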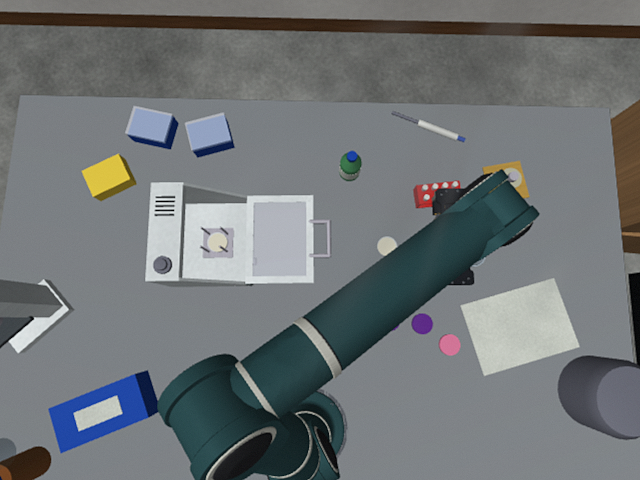

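The hatch is now fully down: the bar is at (320,238) in the top view and its top at z≈0.0755. In the wrist view the cream dishes are at (264,239), (353,263) and (361,140), and the weight is at (246,137). Next I'll measure the centres and move the first dish.

```bash
cat >> h.py <<'E'
def dishes(p,W):
    """centres of the cream discs on the bench, from the rim of their tops"""
    p=p.astype(int); m=(p[...,0]-p[...,2]>12)&(p[...,0]>120)&(p[...,1]-p[...,2]>8)
    m&=(abs(W[...,2]-.0125)<.009)&(W[...,1]<-.1)&(W[...,0]>.25)
    n,l,s,_=cv2.connectedComponentsWithStats(m.astype(np.uint8))
    out=[]
    for i in range(1,n):
        if s[i,4]<80: continue
        q=W[l==i][:,:2].astype(np.float32)*1000
        c,wh,_=cv2.minAreaRect(q)
        if 44<max(wh)<72 and min(wh)>44: out.append((np.array(cv2.minEnclosingCircle(q)[0])/1000,q.mean(0)/1000,wh))
    return out
RD=rot(-ey)
def pick(c,z=.004,up=.12,sq=15):
    env.reach([c[0],c[1],.10],RD); env.movel([c[0],c[1],z],rate=.12)
    effector.grasp(sq); st('grip'); env.movel([c[0],c[1],up],rate=.15); st('lift')
def place(dz,zexp,top=.16,thr=2.5):
    """lower onto the pile; dz: TCP above the underside, zexp: earliest z of underside to feel for"""
    c=inc(.092,0,0)
    env.reach(c+[0,0,.26],RD); env.movel(c+[0,0,top],rate=.2)
    z=zexp+.014+dz; env.movel(c+[0,0,z],rate=.12); env.pause(.3)
    f0=np.mean([F()[2] for _ in range(1)]+[(env.pause(.05),F()[2])[1] for _ in range(5)]); st('feel from f0=%.2f'%f0)
    while z>.012+dz:
        z-=.0015; env.movel(c+[0,0,z],rate=.03); f=np.mean([(env.pause(.03),F()[2])[1] for _ in range(3)])-f0
        if f>thr: break
    st('contact %.1f at cmd z %.4f'%(f,z)); return z
E
python3 - <<'E'
from h import *
W=np.load('w2W.npy'); p=cv2.imread('pics/w2.png')[:,:,::-1]
for r in dishes(p,W): print('wrist',*[np.round(a,4) for a in r])
W=cloud('top',np.load('top0.npy')); p=cv2.imread('pics/top0.png')[:,:,::-1]
for r in dishes(p,W): print('top0',*[np.round(a,4) for a in r])
env.reach([.47,-.36,.30],RD); st()
p,d=shot('wrist','w3'); W=cloud('wrist',d)
D=dishes(p,W)
for r in D: print('w3',*[np.round(a,4) for a in r])
print(np.round(env.sense()['joint_positions'],2))
E
```

```text
wrist [ 0.4151 -0.3523] [ 0.4151 -0.3524] [53.5123 54.0664]
wrist [ 0.527  -0.2304] [ 0.5268 -0.2307] [54.6115 53.6498]
wrist [ 0.4163 -0.2031] [ 0.4165 -0.2036] [53.2256 54.7459]
top0 [ 0.5271 -0.2271] [ 0.5274 -0.2264] [51.1376 51.3485]
top0 [ 0.4137 -0.3491] [ 0.4149 -0.3493] [51.453  53.1697]
top0 [ 0.407  -0.2329] [ 0.4071 -0.2326] [49.7428 51.781 ]
 t29.0 [ 0.4699 -0.3598  0.2994] F [-0.1 -0.1 -0.7] w 0.0916 g 0.0
w3 [ 0.4163 -0.2021] [ 0.4164 -0.2019] [53.8003 54.1544]
w3 [ 0.5267 -0.2293] [ 0.5266 -0.2289] [53.9257 53.3105]
w3 [ 0.4152 -0.3509] [ 0.4152 -0.3506] [53.708  53.5746]
[ 1.37  0.54 -1.1   1.6   0.49  1.31  0.23]
```

```bash
python3 - <<'E'
from h import *
pick([.5268,-.2298])
z=place(.004,.027)
shot('wrist','w4')
E
```

```text
grip t31.6 [ 0.5269 -0.2299  0.0042] F [-0.4 -0.9  1.3] w 0.0596 g 15.0
lift t32.5 [ 0.5261 -0.2298  0.1192] F [-0.3 -0.7 -0.7] w 0.0590 g 15.0
feel from f0=-0.10 t36.7 [0.5271 0.2774 0.045 ] F [-0.2 -0.  -0.6] w 0.0594 g 15.0
contact 10.3 at cmd z 0.0285 t40.6 [0.5273 0.2777 0.0298] F [-0.8 -1.3  9.7] w 0.0592 g 15.0
```

View pics/w4.png

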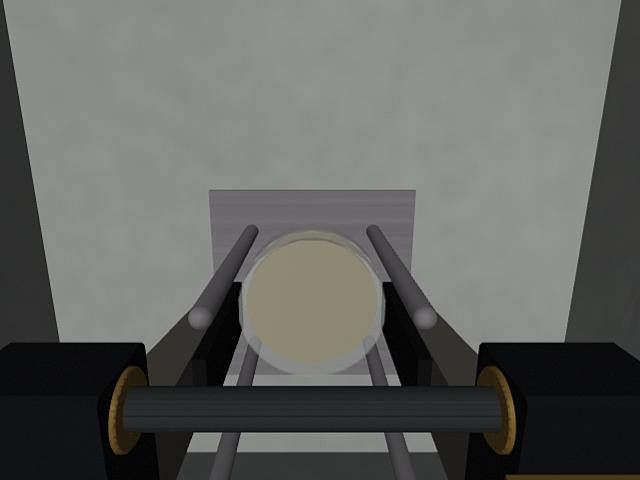

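The dish sits centred at (312,305), inside the pins, resting on the pile at z≈0.026. I'll release it and move the other two.

```bash
cat >> h.py <<'E'
def letgo(z):
    c=inc(.092,0,0); env.movel(c+[0,0,z+.001],rate=.05); effector.release(); env.movel(c+[0,0,.26],rate=.2)
E
python3 - <<'E'
from h import *
def look(tag):
    p,d=shot('wrist',tag); return [r[0] for r in dishes(p,cloud('wrist',d))]
letgo(.0285)
for k,z0 in enumerate((.036,.050)):
    env.reach([.47,-.36,.30],RD); D=look(f'w5{k}'); print(np.round(D,4).tolist())
    c=max(D,key=lambda a:a[1]); pick(c)
    z=place(.004,z0)
    if env.sense()['gripper_width']<.055: print('LOST'); break
    letgo(z); st()
shot('wrist','w6')
print(np.round(env.sense()['joint_positions'],2))
E
```

```text
[[0.4164, -0.2023], [0.4148, -0.351]]
grip t47.7 [ 0.4164 -0.2024  0.0042] F [-1.1 -0.2  2.7] w 0.0595 g 15.0
lift t48.6 [ 0.4157 -0.2022  0.1193] F [-0.1 -0.3  0.1] w 0.0595 g 15.0
feel from f0=-0.25 t52.7 [0.5272 0.2774 0.0541] F [ 0.5 -0.4 -0.5] w 0.0592 g 15.0
contact 5.0 at cmd z 0.0435 t55.2 [0.5273 0.2777 0.0442] F [-0.2 -0.9  4.6] w 0.0595 g 15.0
 t57.3 [0.5267 0.2769 0.2588] F [-0.   0.1 -0.1] w 0.0916 g 0.0
[[0.4154, -0.3512]]
grip t62.0 [ 0.4154 -0.3513  0.0042] F [-0.6 -1.   1.6] w 0.0593 g 15.0
lift t62.9 [ 0.4147 -0.351   0.1192] F [-0.2  0.5 -1. ] w 0.0595 g 15.0
feel from f0=-0.27 t67.4 [0.5272 0.2774 0.0681] F [0.5 0.2 0.8] w 0.0593 g 15.0
contact 4.9 at cmd z 0.0575 t69.8 [0.5273 0.2777 0.0582] F [-0.5 -0.7  4.3] w 0.0597 g 15.0
 t71.9 [0.5267 0.2769 0.2588] F [ 0.2 -0.3 -0. ] w 0.0923 g 0.0
[ 0.3   0.7  -1.27  1.64  0.68  1.33 -1.05]
```

View pics/w6.png

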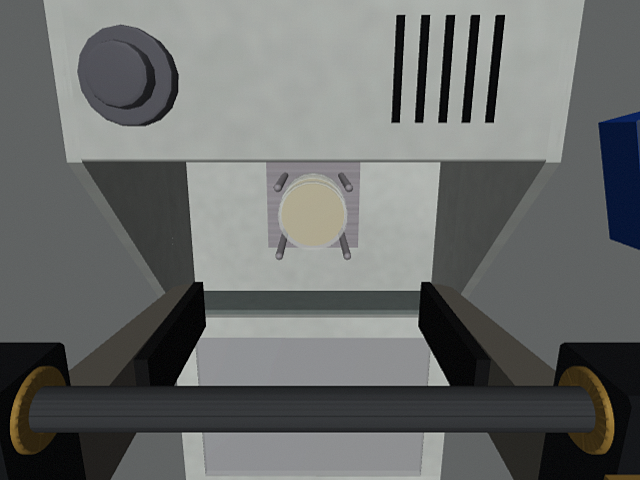

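All three dishes are stacked neatly at (313,212), with the top at about z 0.068. Now the weight.

```bash
python3 - <<'E'
from h import *
env.reach([.52,-.42,.28],RD); st()
p,d=shot('wrist','w7'); W=cloud('wrist',d)
print([(np.round(r['at'],3).tolist(),round(r['score'],2)) for r in tip_of('wrist','weight')])
near=(abs(W[...,0]-.55)<.07)&(abs(W[...,1]+.35)<.07)
k=W[near&(W[...,2]>.025)&(W[...,2]<.036)]; print('knob',len(k),((k.max(0)+k.min(0))/2).round(4),(k.max(0)-k.min(0)).round(4))
k2=W[near&(W[...,2]>.0055)&(W[...,2]<.0105)]; print('disc',len(k2),((k2.max(0)+k2.min(0))/2).round(4),(k2.max(0)-k2.min(0)).round(4))
E
```

```text
t74.4 [ 0.5208 -0.4186  0.2802] F [-0.  -0.  -0.1] w 0.0920 g 0.0
[([0.549, -0.353, 0.002], 0.63)]
knob 455 [ 0.5506 -0.3516  0.0311] [0.022  0.0222 0.0057]
disc 2341 [ 0.551  -0.3514  0.0082] [0.059  0.0588 0.0046]
```

View pics/w7.png

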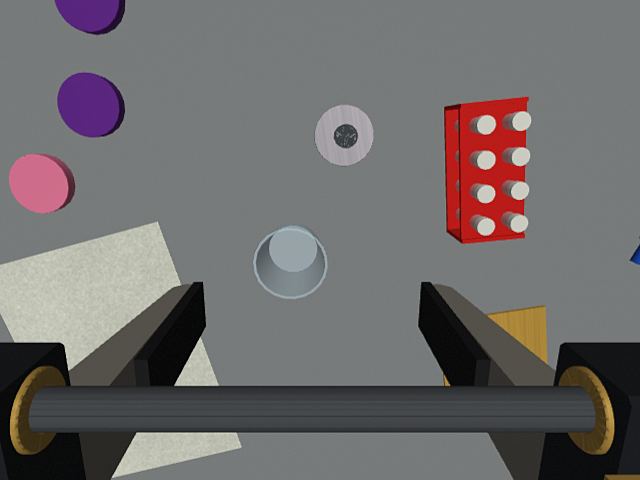

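The weight stands free at (345,135), clear of the rack and the beaker.

```bash
python3 - <<'E'
from h import *
pick([.5508,-.3515],z=.012,up=.16,sq=35)
z=place(.012,.063,top=.19,thr=3)
shot('wrist','w8'); print(z)
E
```

```text
grip t77.3 [ 0.5508 -0.3515  0.012 ] F [0.6 0.1 0.4] w 0.0209 g 35.0
lift t78.4 [ 0.5501 -0.3514  0.1588] F [-0.3 -0.1 -3.3] w 0.0208 g 35.0
feel from f0=-2.85 t82.7 [0.5271 0.2774 0.0891] F [-0.4  0.  -3.3] w 0.0207 g 35.0
contact 11.0 at cmd z 0.0785 t85.2 [0.5271 0.2775 0.0799] F [-2.6 -2.6  7.6] w 0.0208 g 35.0
0.07849999999999999
```

View pics/w8.png

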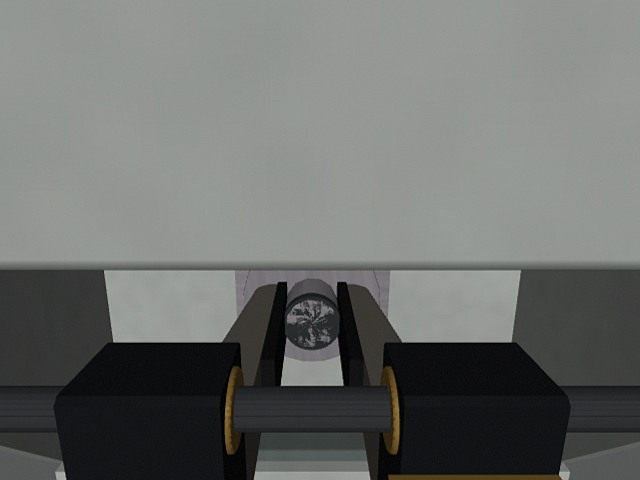

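The weight rests on the pile at z≈0.068, as expected, with its knob at (312,320) centred. I'll release it and regrip the bar from an outward offset so the inner finger clears the hatch edge.

```bash
python3 - <<'E'
from h import *
letgo(.0785); st('rel')
p,d=shot('wrist','w9')
b=bar(2.411)
best=None
for y in (ex,-ex):
    q=solver.inverse_kinematics(b-.027*ex+[0,0,.13],rot(y))
    if q is not None:
        dq=abs(q-np.array(env.sense()['joint_positions'])).max(); print(np.round(q,2),dq)
        if best is None or dq<best[0]: best=(dq,y)
y=best[1]; R=rot(y); np.save('y.npy',y)
env.movel(inc(.05,0,.32),rate=.3)
env.reach(b-.027*ex+[0,0,.13],R); env.movel(b-.027*ex-G,rate=.15); st('down')
effector.grasp(6); st('g1')
for o in (.020,.013,.006,0):
    env.movel(b-o*ex-G,rate=.06); effector.grasp(6); st('o%.3f'%o)
    if np.abs(F()).max()>25: print('STOP');break
E
```

```text
rel t87.6 [0.5267 0.2768 0.2588] F [-0.7  0.9 -0.2] w 0.0920 g 0.0
[ 1.06  0.96 -1.56  1.82  0.98  1.42  0.89] 1.9073248679084673
[ 0.82  0.49 -0.95  1.83  0.46  1.05 -1.84] 0.8246204858755186
down t90.5 [ 0.5391 -0.0812  0.0587] F [ 0.3 -0.5 -0.8] w 0.0920 g 0.0
g1 t91.2 [ 0.5386 -0.0753  0.0582] F [-0.7 12.7 -0.7] w 0.0575 g 6.0
o0.020 t91.7 [ 0.5383 -0.0687  0.0582] F [-0.2 11.9 -0.4] w 0.0444 g 6.0
o0.013 t92.2 [ 0.538  -0.0621  0.0582] F [-0.3 12.3 -1.5] w 0.0311 g 6.0
o0.006 t92.6 [ 0.5376 -0.0554  0.0581] F [-0.4 12.  -1.1] w 0.0181 g 6.0
o0.000 t93.1 [ 0.5375 -0.0523  0.0581] F [-1.2  7.4  0.3] w 0.0117 g 6.0
```

```bash
python3 - <<'E'
from h import *
off=.003*ex
effector.grasp(30); st('g')
for i,q in enumerate(np.linspace(2.411,-.02,19)[1:]):
    env.movel(bar(q)+off-G,rate=.2)
    if i%4==1 or i>14: st('%.2f'%q)
    if np.abs(F()).max()>45: print('STOP',q);break
print([(np.round(r['at'],3).tolist(),round(r['score'],2)) for r in (shot('side','side2'),tip_of('side','hatch_bar'))[1]])
E
```

```text
g t93.3 [ 0.5376 -0.0522  0.0581] F [-0.5  6.9 -1.1] w 0.0111 g 30.0
2.14 t93.9 [ 0.5373 -0.044   0.1216] F [ 0.6 -1.1 -0.8] w 0.0109 g 30.0
1.60 t95.2 [0.5355 0.0188 0.2326] F [ -4.4 -11.7  12.2] w 0.0111 g 30.0
1.06 t96.4 [0.5321 0.1378 0.2946] F [-4.9 -3.9 19.9] w 0.0110 g 30.0
0.52 t97.6 [0.5284 0.2663 0.2858] F [3.5 3.2 4.2] w 0.0110 g 30.0
0.25 t98.3 [0.5264 0.323  0.2563] F [ 4.5  2.7 -0.2] w 0.0113 g 30.0
0.12 t98.6 [0.5255 0.3481 0.236 ] F [ 3.7  2.7 -0.3] w 0.0109 g 30.0
-0.02 t98.9 [0.5251 0.3659 0.2128] F [ 1.5 -7.8  2.5] w 0.0111 g 30.0
[([0.504, -0.466, -0.001], 0.7), ([0.523, 0.365, 0.231], 0.69)]
```

```bash
python3 - <<'E'
from h import *
off=.003*ex
env.movel(bar(-.05)+off-G,rate=.05); st('push')
effector.release(); st('rel')
s=np.array(env.sense()['ee_pos']); env.movel(s+[0,0,.14],rate=.2)
effector.grasp(20)
# extra push on the bar from straight above, fingers shut
b=inc(.240*np.cos(A0)+.002,0,.07+.240*np.sin(A0)+.006)
env.movel(b+[0,0,.02],rate=.2); z=.02
while z>-.006:
    z-=.002; env.movel(b+[0,0,z],rate=.04)
    if F()[2]>12: break
st('bar top, z=%.3f'%z)
env.movel(b+[0,0,.12],rate=.2)
c=inc(.05,0,.45); env.movel(c,rate=.3)
p,d=shot('top','top3'); W=cloud('top',d)
for n in ('hatch_bar','start_top'): print(n,[(np.round(r['at'],3).tolist(),round(r['score'],2)) for r in tip_of('top',n)])
m=(W[...,2]>.208)&(W[...,2]<.235)&(abs(W[...,0]-.437)<.035)&(abs(W[...,1]-.37)<.04); q=W[m]; print(len(q),q.mean(0),np.percentile(q,[2,98],axis=0),np.percentile(q[:,2],[50,80,95]))
p,d=shot('wrist','w10'); W=cloud('wrist',d); 
for n in ('hatch_bar','start_top'): print(n,[(np.round(r['at'],3).tolist(),round(r['score'],2)) for r in tip_of('wrist',n)])
shot('side','side3')
for n in ('hatch_bar','start_top'): print(n,[(np.round(r['at'],3).tolist(),round(r['score'],2)) for r in tip_of('side',n)])
cv2.imwrite('pics/mix3.png',np.hstack([cv2.imread('pics/side3.png')[60:300,140:440],cv2.imread('pics/top3.png')[120:360,120:420]]))
E
```

```text
push t99.3 [0.526 0.366 0.211] F [ -5.3 -24.1  27.4] w 0.0111 g 30.0
rel t100.5 [0.5241 0.3749 0.2091] F [-0.3  0.4 -0.1] w 0.0918 g 0.0
bar top, z=-0.004 t106.3 [0.5246 0.3665 0.236 ] F [-4.  -5.4 19.3] w 0.0005 g 9.7
hatch_bar []
start_top [([0.436, 0.369, 0.222], 0.61)]
253 [0.43543426 0.36943977 0.21652312] [[0.41551151 0.35040046 0.20828768]
 [0.45607966 0.39178272 0.22587575]] [0.21562402 0.22222288 0.22410088]
hatch_bar [([0.531, 0.361, 0.229], 0.87)]
start_top [([0.434, 0.37, 0.225], 0.86)]
hatch_bar [([0.528, 0.366, 0.232], 0.8)]
start_top []
```

View pics/mix3.png

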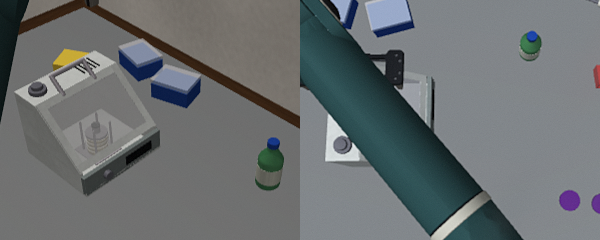

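The hatch is shut: the bar top is at z 0.236, as predicted. The side view shows the stack and weight through the glass. Now the start button.

```bash
python3 - <<'E'
from h import *
R=rot(np.load('y.npy')); c=np.array([.4355,.3695,0])
env.reach(c+[0,0,.30],R); env.movel(c+[0,0,.232],rate=.15); env.pause(.2); f0=F()[2]; z=.232
while z>.205:
    z-=.001; env.movel(c+[0,0,z],rate=.03); f=F()[2]-f0
    if z<.226: print('%.4f'%env.sense()['ee_pos'][2],round(f,1),end=' | ')
    if f>20: break
env.pause(.3); st('held')
p,d=shot('side','side4')
env.movel(c+[0,0,.30],rate=.15); st('up')
E
```

```text
0.2249 1.2 | 0.2239 -1.5 | 0.2229 -0.7 | 0.2222 1.0 | 0.2211 1.3 | 0.2201 2.2 | 0.2191 2.9 | 0.2181 4.1 | 0.2171 4.4 | 0.2164 6.1 | 0.2163 11.8 | 0.2162 17.6 | 0.2161 23.5 | held t115.0 [0.4357 0.3697 0.2161] F [-4.1 -7.4 24.4] w 0.0003 g 12.3
up t115.8 [0.4352 0.3687 0.2986] F [ 0.3 -0.1 -0.5] w 0.0005 g 0.0
```

The button reached its stop: 5.9 mm of travel, about 5 N before the hard stop. I'll back off, take a last look and hand in.

```bash
python3 - <<'E'
from h import *
env.reach([.25,.5,.40],rot(np.load('y.npy'))); st()
shot('side','side5'); 
for n in ['hatch_bar','tube_rack','reagent','beaker','weight']: print(n,[(np.round(r['at'],3).tolist(),round(r['score'],2)) for r in tip_of('side',n)])
E
```

```text
t116.7 [0.2517 0.499  0.3987] F [ 0.3 -1.2 -0.4] w 0.0005 g 0.0
hatch_bar [([0.526, 0.366, 0.231], 0.65)]
tube_rack [([0.688, -0.38, -0.001], 0.88), ([0.532, 0.181, 0.07], 0.55)]
reagent [([0.765, -0.113, 0.0], 0.81), ([0.53, 0.185, 0.069], 0.48)]
beaker [([0.499, -0.468, -0.0], 0.57), ([0.524, 0.28, 0.104], 0.33)]
weight []
```

View pics/side5.png

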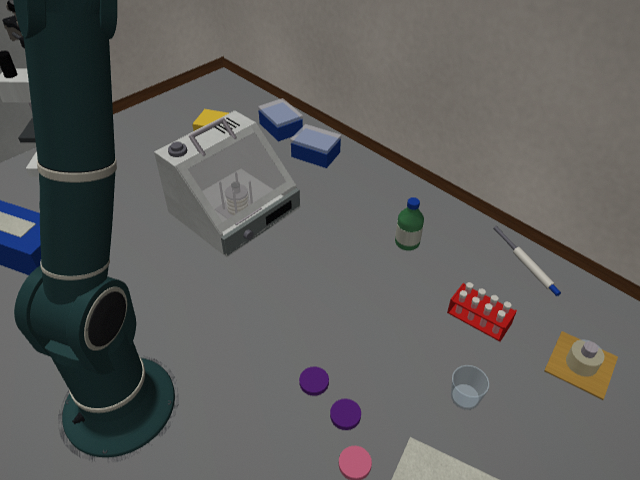

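The hatch is shut, the stack and weight are inside at (236,195), no cream dishes are left on the bench, and the bystanders have not moved.

```bash
python3 -c "
from h import *
print(workorder.finish_job())"
```

```text
the job is handed in; nothing more can be done
None
```

The job is handed in, though no verdict came back: the hatch went fully down (on the second push), three dishes and the weight were lowered onto the pile by feel, the hatch was shut, and the start button was pressed to its stop, in about 117 s with the bystanders unmoved.

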